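# Pin the demonstration wheel on its axle

### The arm

A 6-joint arm with a two-finger parallel gripper is mounted at the origin on the work surface. World frame = base frame: x ahead of the robot, y to its left, z up, the work surface at z = 0. Lengths are in mm, angles in rad, forces in N, time in s.
With the tool pointing down it reaches from about 350 to 875 mm from the base axis. Payload 4.2 kg.
Tool frame: the origin (TCP) lies midway between the tips of the shut fingers; the grasp point (between the pads) lies 19 mm behind it (arm.grasp_offset is the distance from the TCP to the grasp point, in mm); z points along the fingers, y is the direction in which the jaws open and shut (so a half turn about z gives the same grasp; the last joint's range is limited). The gripper opens to 85 mm and grips with 20 to 120 N. Pads are 22 mm wide; open, the fingers measure 114 mm over their backs; the gripper's body (76 mm by 85 mm) begins 54 mm behind the grasp point. The pads swing forward as they close: fully open they stand 13 mm farther back than shut.
Start: joints at [1.525, 0.385, 0.008, 0, -1.194, -0.259], TCP at [187.532, 596.18, 231.312] pointing down, gripper open.
Joint ranges: [-3.14, 3.14], [-1.21, 2.06], [-1.07, 1.41], [-3.16, 2.05], [-2.99, -0.16], [-3.1, 3.1]. Speed limits (rad/s): [2.79, 2.79, 3.14, 3.14, 3.14, 3.14].

### API

Orientations are given as a unit quaternion [x, y, z, w].
In Python, from bench import arm gives the robot as it stands.
- The arm moves only by the tool move_arm, never from a script. Its argument "moves" is a list of rows, each an object with "gripper": the gripper's target within -1 to 1 (fully open at 1, half-way at 0, shut at -1); "xyz": the shift along the tool's x, y, z in cm, a list of three; "angular": the turn, a rotation vector about the tool's x, y, z in rad, a list of three. In form: [{"gripper": gripper, "xyz": [dx, dy, dz], "angular": [wx, wy, wz]}, ...]. A call has 1 to 10 rows; each row is the pose to reach, as a shift and turn from the pose commanded when the call began, along the tool's axes at that moment; what a row does not reach only later rows make up. A row lasts 1/8 s, in which the tool goes at most 62.5 mm and 10.7 degrees, less where a joint would pass 70% of its speed; a pose out of reach is approached as far as the arm can. A call with a gripper value outside its range is refused whole. The fingers move at their own pace and stop on an object; the grip force is fixed at half the most. Time passes only in rows, so rows that repeat a pose let the fingers close. It gives the time, the measured TCP pose, the force and the opening at its end, in the units of the state.
- arm.read_state(): the state, without advancing time (a new reading comes with each control period).
- arm.get_image(name): name is "side" or "top"; returns (picture, depth): 384x512x3 uint8, blue, green, red; 384x512 float32, mm along the optical axis (not along the pixel's ray), 0 where there is no reading.
- arm.get_calibration(name): a dict with "camera_matrix" (3x3 intrinsics, pixels), "R" (3x3) and "t" (3): a world point X has camera coordinates R X + t. Camera axes: x right, y down, z forward; pixel columns grow to the right and rows downward; lengths in mm; the calibration is good to about 2 mm. A picture is of the moment at which its call begins. get_calibration takes no time and is no camera call.
- arm.job_done(): hands the job in, once; it reports no verdict.
The state is a dict: "clock": time; "joints": joint angles; "joint_vel": joint speeds; "joint_efforts": joint torques, N m; "position": TCP position; "ee_rot": TCP orientation; "contact_force": force on the tool from outside, world axes, zero at the start; "wrist_torque": the same for the moment, N m; "gripper_width": finger opening in mm.
Only numpy, scipy, OpenCV 4.12 (cv2) and the standard library are available. Lean on these libraries where they do the work, as an engineer would, in place of code of your own. Each camera call takes 0.05 s, during which the arm holds its last target. There are 200 camera calls.

### The job

The stepped wheel of the wheel-and-axle demonstrator is on its axle, but nothing keeps it there. Lift the red-headed linchpin out of the wooden block, push it fully home down through the hole in the squared end of the axle with its ring open over the axle's free end, then swing the ring over that end and down round the axle until it lies along the pin, and let go. Leave the wooden block's plain pin and everything else on the bench standing where it is.

Things in the scene. Friction and masses are not known exactly. Their poses are not given: they have to be found in the camera images.
- linchpin: Loose ring linchpin, 90 mm long, 0.13 kg: steel shank, red grip, brass ring. Stands shank down in the wooden block. Origin: on its axis, on the underside of the round shoulder (20 mm diameter, 4 mm thick) that stops it. z up the head, y along the ring's hinge; the ring opens to -x. Shank 10 mm diameter, 42 mm long below the shoulder, its last 7 mm tapered to 5 mm; 13 mm hole.
- pin_grip (a point): Point on the pin's axis in its red flat-sided grip, 37 mm above the pin's origin; axes as the pin's. The grip is 15 mm along y, 22 mm along x, and reaches from 14 to 48 mm above the origin. Take it by its y sides. Below, at 9 mm, the ring's ends stand out to y = +-14 mm: keep fingertips 17 mm or more above the origin.
- ring (a joint): Hinge of the linchpin's ring (rad), about the pin's y axis. 0 = shut (stop): ring in the plane of the shank, hanging round it. 1.57 = square to the pin, pointing to its -x; more = raised towards the head (stop at 2.4). Starts at 1.55 to 1.9. Stiff: the ring stays where it is left and takes about 1 N at its middle to swing.
- ring_hinge (a point): Point on the pin's axis and the ring's hinge axis, 9 mm above the pin's origin; axes as the pin's. The ring is a round loop of 5 mm wire, 63 mm outside and 53 mm inside diameter; its centre lies 27 mm and its far edge 56 mm from this hinge. When shut round the axle, the ring's sides stand out 15 mm beyond both sides of the axle's squared end.
- ring_far (a point): Middle of the wire at the ring's far edge, opposite the hinge and 56 mm from it.
- axle_hole (a point): Centre of the upper mouth of the vertical hole in the axle's squared steel end, on its upper flat, 142 mm above the bench; axes as the stand's. Hole 13 mm in diameter, 1.5 mm countersink, right through the 24 mm high end. The pin is home when its shoulder rests on this flat. To +x a 52 mm brass washer begins 12 mm off, then wheel steps of radius 28 mm from 16, 46 from 36, 66 from 56 mm.
- axle_end (a point): Middle of the upper edge of the axle's free end: 20 mm to -x of axle_hole, level with it; axes as the stand's. The squared end is 26 mm wide along y and 24 mm high; the pin's ring, pointing to -x, clears it as it swings down.
- stand: Wheel-and-axle demonstrator fixed to the bench: green base, 20 mm high, 190 x 140 mm (x = 0 to 190 mm), bracket, fixed level steel axle with its centre line 130 mm above the bench, and a stepped wheel (aluminium, yellow, blue) that turns on it. Origin: on the bench straight below the axle's hole. The axle lies along x, its free squared end to -x, wheel and bracket to +x; z up.
- block: Beech storage block fixed to the bench, 165 x 64 mm, 50 mm high, with three 13 mm holes 46 mm deep in a row along x. Origin: on the bench below the linchpin's hole. It reaches from x = -132 to +32 mm; a plain pin stands in the middle hole at x = -85 mm, the hole at x = -114 mm is empty.
- plain_pin: Loose plain steel pin, 10 mm diameter, 85 mm long, standing in the block's middle hole, 39 mm above the block. Leave it there. Origin: centre of its lower end.
- oil_bottle: Clear bottle with green cap, 235 mm high, 74 mm diameter; bystander. Origin: centre of its underside.
- jar: Glass jar with red lid, 115 mm high, 84 mm diameter; bystander. Origin: centre of its underside.
- beaker: Glass beaker, 95 mm high, 72 mm diameter; bystander. Origin: centre of its underside.
- tube: Cardboard tube standing on end, 100 mm high, 44 mm diameter; bystander. Origin: centre of its underside.
- dish: Glass dish, 16 mm high, 94 mm diameter; bystander. Origin: centre of its underside.
- bowl: Pink bowl, 55 mm high, 150 mm diameter; bystander. Origin: centre of its underside.
- masses: Stack of brass slotted masses on a hanger, 42 mm diameter, 93 mm high; bystander. Origin: centre of its underside.

How it is judged (in metres and radians):
On the way, in this order (a step that is already met when the one before it is completed fails the run):
1. the linchpin is pushed fully home through the axle's hole, its ring still open (z of linchpin in the frame of axle_hole between -0.004 and 0.004 m and horizontal distance between linchpin and axle_hole below 0.005 m and angle between linchpin's own z axis and vertical below 0.15 rad and value of joint ring above 0.9 rad), for 0.2 s.
2. the ring is swung over the axle's end and down to the pin, the pin still home (z of linchpin in the frame of axle_hole between -0.004 and 0.004 m and horizontal distance between linchpin and axle_hole below 0.005 m and angle between linchpin's own z axis and vertical below 0.15 rad and value of joint ring below 0.25 rad), for 0.2 s.
At the end, for the whole second after the job is handed in: The linchpin stands in the axle's hole with its shoulder within 4 mm of the flat, within 5 mm of the hole's centre and within 0.15 rad of upright; its ring is within 0.25 rad of shut, round the axle; the pin is released and at rest (all of step 2 and linear speed of linchpin below 0.03 m/s and contact force between the fingers and linchpin below 0.1 N); the robot touches nothing.
It fails at once if a bystander is moved by more than 30 mm or knocked over (distance of any of oil_bottle, jar, beaker, tube, dish, bowl, masses, plain_pin from where it was at the start of the episode above 0.03 m or angle between any of oil_bottle, jar, beaker, tube, dish, bowl, masses, plain_pin's own z axis and vertical above 0.35 rad).
It also fails if it takes over 54 s, if anything falls off the work surface, if the arm or the gripper's body presses on something with over 40 N, if the wrist force passes 120 N, or if a joint passes its speed limit or range.

## Working session

There is one attempt and no reset: what is moved stays moved. The work goes in short steps, Python scripts to look and compute and a tool call to move; the robot and the scene stay as the last step left them, time stands still between calls to the robot, and variables do not carry over. Pictures are saved under pics/ and viewed, about 8 in all and at most 12, crops included, and the job is handed in when it is done.

Besides the shell and the picture viewer there is one more tool, called as a command line: name --argument value ..., lists and objects as JSON in quotes. move_arm: Moves the arm, as the interface text tells. Its arguments: {"type":"object","properties":{"moves":{"type":"array","items":{"type":"object","properties":{"gripper":{"type":"number"},"xyz":{"type":"array","items":{"type":"number"}},"angular":{"type":"array","items":{"type":"number"}}}}}},"required":["moves"]}

```bash
mkdir -p pics; ls; python3 - <<'E'
from bench import arm
import cv2,numpy as np,pickle
d={}
for n in("side","top"):
    p,z=arm.get_image(n);d[n]=(p,z,arm.get_calibration(n));cv2.imwrite(f"pics/{n}0.png",p)
    c=d[n][2];print(n,np.round(c["camera_matrix"],1).tolist(),np.round(c["R"],3).tolist(),np.round(c["t"],1))
pickle.dump(d,open("d0.pkl","wb"))
print(arm.read_state())
E
```

```text
pics
side [[409.3, 0.0, 254.5], [0.0, 409.3, 197.3], [0.0, 0.0, 1.0]] [[0.878, -0.478, -0.001], [-0.333, -0.61, -0.719], [0.343, 0.632, -0.695]] [-456.   312.8  903.2]
top [[415.8, 0.0, 258.8], [0.0, 415.8, 188.1], [0.0, 0.0, 1.0]] [[-0.011, -1.0, -0.005], [-0.994, 0.012, -0.108], [0.108, 0.004, -0.994]] [  93.8  582.3 1333.5]
{'clock': 0.1, 'joints': array([ 1.52460607e+00,  3.85504632e-01,  6.75063191e-03, -4.04449128e-04,
       -1.19399285e+00, -2.58590904e-01]), 'joint_vel': array([-0.00125487, -0.00089605,  0.00352964,  0.00077467,  0.00050297,
        0.00038221]), 'joint_efforts': array([-7.12243709e-04, -3.93319559e+01,  1.88930243e+01,  4.19793382e+00,
       -2.56880077e-03,  2.59342542e-06]), 'position': array([187.39370101, 595.70102813, 230.31578471]), 'ee_rot': array([ 9.88399195e-01, -1.51875093e-01, -8.35277467e-05,  9.89688672e-04]), 'contact_force': array([ 0.30292087, -0.19546557, -0.56327949]), 'wrist_torque': array([ 0.05711826,  0.00867721, -0.00714111]), 'gripper_width': 85.44864659176893}
```

View pics/top0.png

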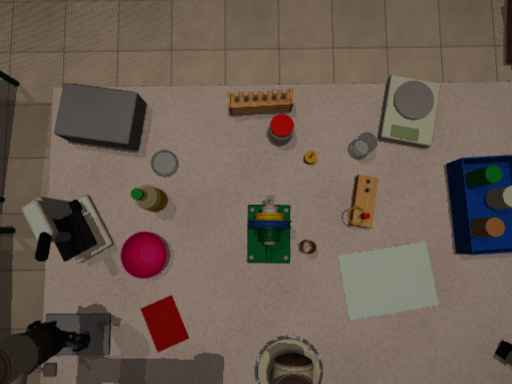

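View pics/side0.png

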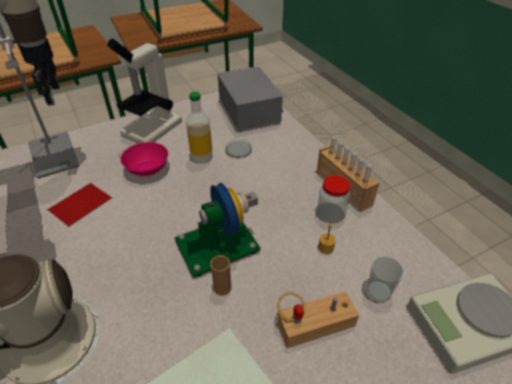

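The top view shows the stand near (268,230) with the axle's free end up (world +x). The block is at (365,203), with the red head at (367,216) and the ring opening left (world +y). In the side view the stand is at (225,225) and the block at (318,318). Next I'll zoom in on both and measure.

```bash
cat > h.py <<'E'
import numpy as np,cv2,pickle
def ray(c,u,v):
    d=np.linalg.inv(c["camera_matrix"])@np.array([u,v,1.]);R=np.array(c["R"]);return -R.T@np.array(c["t"]),R.T@d
def onz(c,u,v,z):
    o,d=ray(c,u,v);return o+d*(z-o[2])/d[2]
def proj(c,X):
    p=np.array(c["R"])@np.asarray(X,float)+np.array(c["t"]);q=np.array(c["camera_matrix"])@p;return q[:2]/q[2]
def tri(ca,a,cb,b):
    o1,d1=ray(ca,*a);o2,d2=ray(cb,*b);s=np.linalg.lstsq(np.c_[d1,-d2],o2-o1,rcond=None)[0]
    A=o1+s[0]*d1;B=o2+s[1]*d2;return (A+B)/2,np.linalg.norm(A-B)
def cloud(c,z):
    v,u=np.mgrid[:z.shape[0],:z.shape[1]];K=np.array(c["camera_matrix"])
    P=np.dstack([(u-K[0,2])/K[0,0]*z,(v-K[1,2])/K[1,1]*z,z]);return (P-np.array(c["t"]))@np.array(c["R"])
E
python3 - <<'E'
from h import *
d=pickle.load(open("d0.pkl","rb"))
w=[("top",235,185,65,85),("top",335,165,50,68),("side",172,176,95,100),("side",265,280,100,70)]
ims=[]
for n,x,y,a,b in w:
    p=d[n][0][y:y+b,x:x+a];s=min(400/a,300/b);r=cv2.resize(p,None,fx=s,fy=s,interpolation=cv2.INTER_CUBIC);print(n,x,y,"scale",s)
    o=np.zeros((300,400,3),np.uint8);o[:r.shape[0],:r.shape[1]]=r[:300,:400];ims.append(o)
o=np.vstack([np.hstack(ims[:2]),np.hstack(ims[2:])]);cv2.imwrite("pics/crop0.png",np.clip(o*1.6,0,255).astype(np.uint8))
for n in("top","side"):
    p,z,c=d[n];P=cloud(c,z);b,g,r=[p[...,i].astype(int) for i in range(3)]
    red=(r>110)&(g<60)&(b<60)
    nn,l,st,ce=cv2.connectedComponentsWithStats(red.astype(np.uint8))
    for i in range(1,nn):
        if st[i,4]>4 and st[i,4]<900:print(n,"red",st[i],ce[i].round(1),np.median(P[l==i],0).round(1))
    Q=P[...,2]; m=(z>0)&(Q>42)&(Q<56)&(P[...,1]<-80)&(P[...,1]>-330)&(P[...,0]>350)&(P[...,0]<650)
    nn,l,st,ce=cv2.connectedComponentsWithStats(m.astype(np.uint8))
    for i in range(1,nn):
        if st[i,4]>60:
            X=P[l==i][:,:2].astype(np.float32);print(n,"z50",st[i],cv2.minAreaRect(X))
    m=(z>0)&(Q>100)&(P[...,1]<130)&(P[...,1]>-60)&(P[...,0]>300)&(P[...,0]<650)
    print(n,"tall",np.c_[P[m].min(0),P[m].max(0)].round(0).tolist())
    # green base
    m=(g>r+25)&(g>b+10)&(abs(Q-20)<8)&(z>0)&(P[...,1]<150)&(P[...,1]>-60)&(P[...,0]>250)&(P[...,0]<650)
    X=P[m][:,:2].astype(np.float32);print(n,"green",len(X),cv2.minAreaRect(X))
E
```

```text
top 235 185 scale 3.5294117647058822
top 335 165 scale 4.411764705882353
side 172 176 scale 3.0
side 265 280 scale 4.0
top red [271 114  23  22 393] [281.6 124.4] [774.8  12.1 115.1]
top red [364 213   6   5  26] [366.6 214.8] [ 488.3 -248.4   97. ]
top red [129 237  35  36 822] [146.  254.6] [369.7 460.5  11. ]
top red [159 237   4   5   5] [160.8 239. ] [420.4 415.1   2.6]
top red [166 250   1   9   9] [166. 254.] [373.7 384.   54.3]
top z50 [354 175  24  53 761] ((535.8145751953125, -254.1527099609375), (65.63021850585938, 165.91285705566406), 79.8583755493164)
top z50 [352 208  11  17 138] ((487.2298583984375, -227.3464813232422), (32.352760314941406, 51.547142028808594), 88.23834991455078)
top tall [[374.0, 548.0], [-56.0, 120.0], [100.0, 200.0]]
top green 1181 ((435.5816345214844, 57.062721252441406), (135.3076629638672, 186.27149963378906), 88.92176055908203)
side red [122 143  45  29 397] [142.5 153.9] [370.4 495.8  43.5]
side red [323 174  28  20 414] [336.4 183.5] [776.1  11.7 116.6]
side red [294 305  10   9  55] [298.6 308.7] [ 487.7 -248.1   99. ]
side z50 [ 278  291   81   49 1775] ((538.6368408203125, -254.67755126953125), (67.21609497070312, 168.0977325439453), 79.93119812011719)
side z50 [281 307  13  12  92] ((480.08807373046875, -220.39622497558594), (27.182170867919922, 26.166934967041016), 57.34498977661133)
side tall [[373.0, 551.0], [-58.0, 121.0], [100.0, 199.0]]
side green 1571 ((436.1846618652344, 54.80149841308594), (137.924560546875, 185.8422393798828), 88.207763671875)
```

View pics/crop0.png

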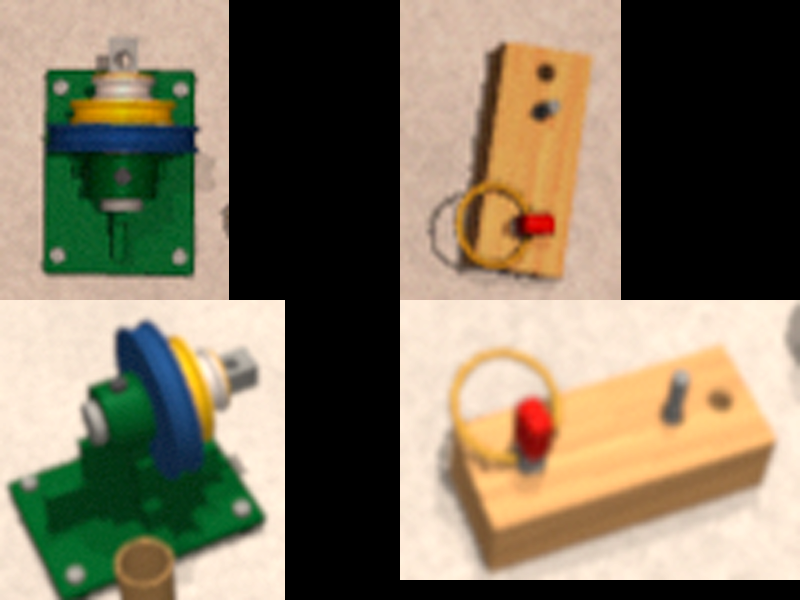

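The crops show the axle's square end in the top view at about (270,200) with its hole at about (270,202). The ring's centre is at about (356,216) and the red grip at (367,215). I'll take one refinement and then move.

```bash
python3 - <<'E'
from h import *
d=pickle.load(open("d0.pkl","rb"))
for n in("top","side"):
    p,z,c=d[n];P=cloud(c,z);Q=P[...,2];b,g,r=[p[...,i].astype(int) for i in range(3)]
    m=(z>0)&(abs(Q-142)<5)&(P[...,0]>505)&(P[...,0]<580)&(abs(P[...,1]-53)<25)
    X=P[m];print(n,"flat",m.sum(),X.mean(0).round(1),X.min(0).round(1),X.max(0).round(1),cv2.minAreaRect(X[:,:2].astype(np.float32)))
    # ring: brass
    m=(z>0)&(r>b+40)&(r>1.2*g)&(g>1.25*b)&(Q>54)&(Q<90)&(np.hypot(P[...,0]-488,P[...,1]+215)<45)
    m|=(z>0)&(Q>57)&(Q<80)&(P[...,1]>-225)&(P[...,1]<-170)&(P[...,0]>440)&(P[...,0]<540)&(r>b+30)
    X=P[m];X2=X[:,:2].astype(np.float32);print(n,"ring",m.sum(),cv2.minEnclosingCircle(X2),X.min(0).round(1),X.max(0).round(1))
    A=np.c_[X2-[488,-215],np.ones(len(X))];print(" plane z=",np.linalg.lstsq(A,X[:,2],rcond=None)[0].round(3))
    vu=np.argwhere(m)[:,::-1].astype(np.float32);print(" ellipse px",cv2.fitEllipse(vu))
    m=(r>90)&(g<70)&(b<70)&(np.hypot(P[...,0]-488,P[...,1]+248)<30)
    v,u=np.nonzero(m&(Q>90));print(n,"redtop",len(u),u.mean(),v.mean(),onz(c,u.mean(),v.mean(),98).round(1),cv2.minAreaRect(np.array([onz(c,a,bb,98)[:2] for a,bb in zip(u,v)],np.float32)))
c=d["top"][2];print("hole",onz(c,270.1,202,142),"ringc",onz(c,356.1,216,62),"pinmid",tri(d["top"][2],(366.6,214.8),d["side"][2],(298.6,308.7)))
E
```

```text
top flat 82 [531.1  55.2 142.6] [507.3  32.6 137.2] [547.5  77.7 146.9] ((527.464599609375, 54.89927291870117), (45.00944900512695, 39.716590881347656), 89.2330322265625)
top ring 91 ((494.099853515625, -220.94073486328125), 37.97187805175781) [ 458.2 -255.4   54. ] [ 532.1 -190.1   88. ]
 plane z= [-2.6000e-02  2.7700e-01  6.9008e+01]
 ellipse px ((356.0279235839844, 215.45590209960938), (17.32249641418457, 19.215957641601562), 171.37353515625)
top redtop 27 366.3703703703704 215.66666666666666 [ 486.1 -245.5   98. ] ((485.13092041015625, -244.41758728027344), (18.65132713317871, 12.370189666748047), 89.33511352539062)
side flat 110 [533.4  48.7 142.5] [505.6  29.6 137.4] [551.   67.1 146.8] ((527.8082885742188, 49.42836380004883), (53.170692443847656, 29.592676162719727), 21.13585662841797)
side ring 221 ((493.4850158691406, -223.98695373535156), 36.13117218017578) [ 458.3 -257.5   54.1] [ 529.6 -191.2   88.2]
 plane z= [1.5000e-02 9.7000e-02 7.2749e+01]
 ellipse px ((291.1772155761719, 306.33685302734375), (25.50505828857422, 28.250919342041016), 143.2008819580078)
side redtop 65 298.44615384615383 309.2769230769231 [ 487.4 -248.6   98. ] ((487.4789123535156, -248.5467987060547), (15.124332427978516, 21.55080223083496), 2.3187246322631836)
hole [528.79084189  53.0555083  142.        ] ringc [ 486.86406533 -221.91579238   62.        ] pinmid (array([ 488.98759874, -246.77219016,   96.31254085]), np.float64(0.2233949557706446))
```

move_arm --moves '[{"gripper": 0.2, "xyz": [0, 0, -4], "angular": [0, 0, 0.15]}, {"gripper": 0.2, "xyz": [0, 0, -4], "angular": [0, 0, 0.3]}]'

```text
clock: 0.35
position: [187.9, 597.6, 274.5]
ee_rot: [0.954, -0.3, -0.0, -0.003]
contact_force: [0.1, -0.2, -0.7]
gripper_width: 52.2
```

```bash
cat > g.py <<'E'
# usage: g.py x y z yaw_of_tool_x(deg) [pitch(deg): tilts fingers towards -x world]
import sys,numpy as np
from scipy.spatial.transform import Rotation as R
from bench import arm
s=arm.read_state();a=[float(v) for v in sys.argv[1:]]
q=R.from_quat(s["ee_rot"]);X=q.as_matrix()
T=R.from_euler("y",a[4] if len(a)>4 else 0,degrees=True)*R.from_euler("z",a[3],degrees=True)*R.from_euler("x",180,degrees=True)
print("cm",(X.T@(np.array(a[:3])-s["position"])/10).round(2),"rot",(q.inv()*T).as_rotvec().round(3))
print(s["clock"],s["position"].round(1),"toolx yaw",np.degrees(np.arctan2(X[1,0],X[0,0])).round(1),"z",X[:,2].round(3),"F",s["contact_force"].round(1),"w",round(s["gripper_width"],1),"j",s["joints"].round(2))
E
python3 g.py 488 -247 280 -89
```

```text
cm [72.95 52.07 -1.  ] rot [-0.004  0.005  0.944]
0.35 [187.9 597.6 274.5] toolx yaw -34.9 z [ 0.001  0.006 -1.   ] F [ 0.1 -0.2 -0.7] w 52.2 j [ 1.52  0.36  0.08  0.   -1.28 -0.56]
```

move_arm --moves '[{"gripper": 0.2, "xyz": [4, 3, -1], "angular": [0, 0, 0.06]}, {"gripper": 0.2, "xyz": [9, 6.4, -1], "angular": [0, 0, 0.12]}, {"gripper": 0.2, "xyz": [14, 10, -1], "angular": [0, 0, 0.18]}, {"gripper": 0.2, "xyz": [19, 13.6, -1], "angular": [0, 0, 0.25]}, {"gripper": 0.2, "xyz": [24, 17.1, -1], "angular": [0, 0, 0.31]}, {"gripper": 0.2, "xyz": [29, 20.7, -1], "angular": [0, 0, 0.37]}, {"gripper": 0.2, "xyz": [34, 24.3, -1], "angular": [0, 0, 0.44]}, {"gripper": 0.2, "xyz": [39, 27.8, -1], "angular": [0, 0, 0.5]}, {"gripper": 0.2, "xyz": [44, 31.4, -1], "angular": [0, 0, 0.57]}, {"gripper": 0.2, "xyz": [49, 35, -1], "angular": [0, 0, 0.63]}]'

```text
clock: 1.6
position: [391.6, 27.7, 281.4]
ee_rot: [0.815, -0.579, 0.0, -0.0]
contact_force: [0.6, 0.3, -0.4]
gripper_width: 51.4
```

```bash
python3 g.py 488 -247 180 -89
```

```text
cm [29.12 -0.07 10.14] rot [-0.001  0.     0.317]
1.6 [391.6  27.7 281.4] toolx yaw -70.8 z [ 0.001  0.001 -1.   ] F [ 0.6  0.3 -0.4] w 51.4 j [ 0.49 -0.07 -0.42 -0.   -1.22 -0.16]
```

move_arm --moves '[{"gripper": 0.2, "xyz": [5, 0, 0], "angular": [0, 0, 0.05]}, {"gripper": 0.2, "xyz": [10, 0, 0], "angular": [0, 0, 0.1]}, {"gripper": 0.2, "xyz": [15, 0, 1], "angular": [0, 0, 0.16]}, {"gripper": 0.2, "xyz": [20, 0, 3], "angular": [0, 0, 0.21]}, {"gripper": 0.2, "xyz": [25, 0, 6], "angular": [0, 0, 0.27]}, {"gripper": 0.2, "xyz": [28, 0, 9], "angular": [0, 0, 0.31]}, {"gripper": 0.2, "xyz": [28, 0, 10], "angular": [0, 0, 0.31]}, {"gripper": 0.2, "xyz": [28, 0, 10], "angular": [0, 0, 0.31]}]'

```text
clock: 2.6
position: [483.2, -234.3, 180.6]
ee_rot: [0.716, -0.698, -0.001, 0.001]
contact_force: [0.4, -0.8, -0.1]
gripper_width: 51.5
```

```bash
python3 g.py 488 -247 70 -89; python3 - <<'E'
from bench import arm
from h import *
p,z=arm.get_image("side");q,_=arm.get_image("top")
a=cv2.resize(p[170:340,220:390],(400,400),interpolation=cv2.INTER_CUBIC);b=cv2.resize(q[160:260,320:420],(400,400),interpolation=cv2.INTER_CUBIC)
cv2.imwrite("pics/a1.png",np.clip(np.hstack([a,b])*1.5,0,255).astype(np.uint8))
E
```

```text
cm [ 1.29 -0.47 11.05] rot [0.002 0.001 0.009]
2.6 [ 483.2 -234.3  180.6] toolx yaw -88.5 z [-0.002  0.    -1.   ] F [ 0.4 -0.8 -0.1] w 51.5 j [-0.15  0.28 -0.28 -0.   -1.01  0.18]
```

View pics/a1.png

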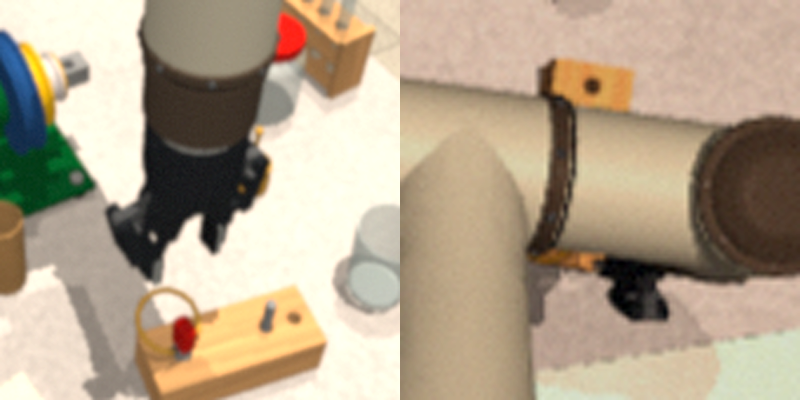

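The left crop shows the gripper above the pin, with the ring standing out towards the stand and nothing under the fingers. I'm descending.

move_arm --moves '[{"gripper": 0.2, "xyz": [1.3, -0.5, 3], "angular": [0, 0, 0]}, {"gripper": 0.2, "xyz": [1.3, -0.5, 6], "angular": [0, 0, 0]}, {"gripper": 0.2, "xyz": [1.3, -0.5, 9], "angular": [0, 0, 0]}, {"gripper": 0.2, "xyz": [1.3, -0.5, 10.5], "angular": [0, 0, 0]}, {"gripper": 0.2, "xyz": [1.3, -0.5, 11.1], "angular": [0, 0, 0]}, {"gripper": 0.2, "xyz": [1.3, -0.5, 11.1], "angular": [0, 0, 0]}]'

```text
clock: 3.45
position: [489.9, -247.5, 71.1]
ee_rot: [0.716, -0.698, 0.001, -0.0]
contact_force: [0.9, -0.7, 0.9]
gripper_width: 51.3
```

```bash
python3 g.py 488 -247 69 -89; python3 - <<'E'
from bench import arm
from h import *
p,z=arm.get_image("side")
a=cv2.resize(p[230:350,240:400],(800,600),interpolation=cv2.INTER_CUBIC)
cv2.imwrite("pics/a2.png",np.clip(a*1.5,0,255).astype(np.uint8))
E
```

```text
cm [-0.05  0.19  0.21] rot [-0.001 -0.     0.009]
3.45 [ 489.9 -247.5   71.1] toolx yaw -88.5 z [ 0.001 -0.    -1.   ] F [ 0.9 -0.7  0.9] w 51.3 j [-0.17  0.43 -0.38  0.   -0.76  0.2 ]
```

View pics/a2.png

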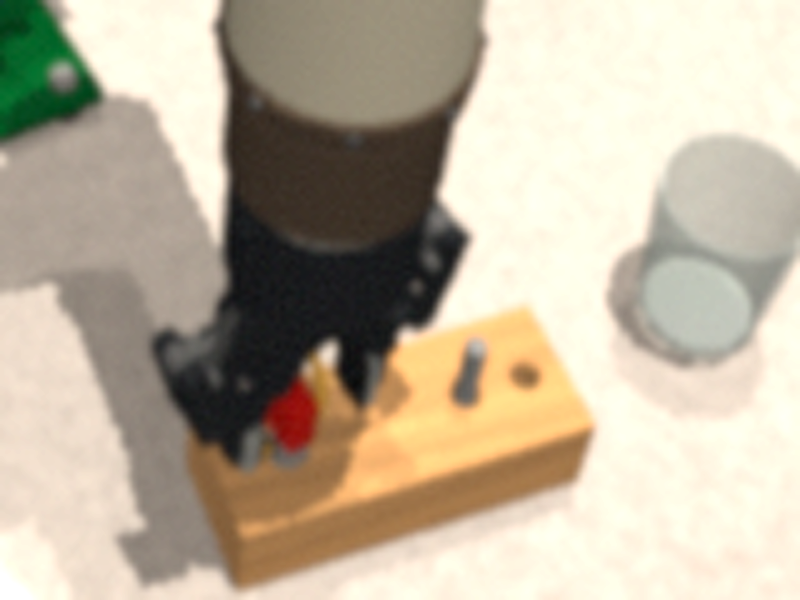

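The red head at (292,412) lies between the fingertips at (245,460) and (360,400). I'm closing on it.

move_arm --moves '[{"gripper": -0.4, "xyz": [0, 0.1, 0.1], "angular": [0, 0, 0.01]}, {"gripper": -1, "xyz": [0, 0.1, 0.1], "angular": [0, 0, 0.01]}, {"gripper": -1, "xyz": [0, 0.1, 0.1], "angular": [0, 0, 0.01]}, {"gripper": -1, "xyz": [0, 0.1, 0.1], "angular": [0, 0, 0.01]}, {"gripper": -1, "xyz": [0, 0.1, 0.1], "angular": [0, 0, 0.01]}, {"gripper": -1, "xyz": [0, 0.1, 0.1], "angular": [0, 0, 0.01]}]'

```text
clock: 4.25
position: [488.6, -247.8, 69.9]
ee_rot: [0.713, -0.701, 0.0, -0.0]
contact_force: [-1.2, -0.3, 4.9]
gripper_width: 14.1
```

```bash
python3 g.py 489 -247 200 -89
```

```text
cm [ -0.07  -0.05 -13.01] rot [-0.001 -0.001 -0.001]
4.25 [ 488.6 -247.8   69.9] toolx yaw -89.1 z [ 0.001 -0.001 -1.   ] F [-1.2 -0.3  4.9] w 14.1 j [-0.17  0.43 -0.39  0.   -0.75  0.19]
```

move_arm --moves '[{"gripper": -1, "xyz": [0, 0, -1], "angular": [0, 0, 0]}, {"gripper": -1, "xyz": [0, 0, -3], "angular": [0, 0, 0]}, {"gripper": -1, "xyz": [0, 0, -6], "angular": [0, 0, 0]}, {"gripper": -1, "xyz": [0, 0, -10], "angular": [0, 0, 0]}, {"gripper": -1, "xyz": [0, 0, -14], "angular": [0, 0, 0]}, {"gripper": -1, "xyz": [0, 0, -17], "angular": [0, 0, 0]}, {"gripper": -1, "xyz": [0, 0, -17], "angular": [0, 0, 0]}]'

```text
clock: 5.12
position: [489.3, -247.8, 241.8]
ee_rot: [0.713, -0.701, 0.002, -0.002]
contact_force: [0.4, 0.2, -2.0]
gripper_width: 13.8
```

```bash
python3 g.py 530 53 240 -181.5
```

```text
cm [-30.01  -4.55   0.17] rot [-0.005  0.003  1.613]
5.125 [ 489.3 -247.8  241.8] toolx yaw -89.1 z [ 0.005 -0.001 -1.   ] F [ 0.4  0.2 -2. ] w 13.8 j [-0.17  0.24 -0.17  0.   -1.15  0.19]
```

move_arm --moves '[{"gripper": -1, "xyz": [-3, -0.5, 0], "angular": [0, 0, 0.16]}, {"gripper": -1, "xyz": [-6, -1, 0], "angular": [0, 0, 0.33]}, {"gripper": -1, "xyz": [-9, -1.5, 0], "angular": [0, 0, 0.5]}, {"gripper": -1, "xyz": [-12, -2, 0], "angular": [0, 0, 0.66]}, {"gripper": -1, "xyz": [-15, -2.5, 0], "angular": [0, 0, 0.82]}, {"gripper": -1, "xyz": [-18, -3, 0], "angular": [0, 0, 0.98]}, {"gripper": -1, "xyz": [-21, -3.5, 0], "angular": [0, 0, 1.14]}, {"gripper": -1, "xyz": [-25, -4, 0], "angular": [0, 0, 1.3]}, {"gripper": -1, "xyz": [-28, -4.5, 0], "angular": [0, 0, 1.46]}, {"gripper": -1, "xyz": [-30, -4.5, 0], "angular": [0, 0, 1.613]}]'

```text
clock: 6.38
position: [527.5, 54.3, 237.1]
ee_rot: [0.015, 1.0, -0.0, -0.002]
contact_force: [0.9, 0.2, -1.8]
gripper_width: 14.1
```

move_arm --moves '[{"gripper": -1, "xyz": [0, 0, 0], "angular": [0, 0, 0]}, {"gripper": -1, "xyz": [0, 0, 0], "angular": [0, 0, 0]}, {"gripper": -1, "xyz": [0, 0, 0], "angular": [0, 0, 0]}]'

```text
clock: 6.75
position: [528.1, 52.4, 238.8]
ee_rot: [0.013, 1.0, -0.0, -0.0]
contact_force: [-0.3, 0.2, -1.3]
gripper_width: 14.2
```

```bash
python3 g.py 530 53 210 -181.5; python3 - <<'E'
from bench import arm
from h import *
import pickle
p,z=arm.get_image("side");q,zq=arm.get_image("top");pickle.dump((p,z,q,zq),open("d1.pkl","wb"))
a=cv2.resize(p[120:270,170:320],(400,400),interpolation=cv2.INTER_CUBIC);b=cv2.resize(q[150:250,220:320],(400,400),interpolation=cv2.INTER_CUBIC)
cv2.imwrite("pics/a3.png",np.clip(np.hstack([a,b])*1.5,0,255).astype(np.uint8))
E
```

```text
cm [-0.19  0.07  2.88] rot [-0.    -0.001 -0.   ]
6.75 [528.1  52.4 238.8] toolx yaw 178.5 z [-0.001 -0.    -1.   ] F [-0.3  0.2 -1.3] w 14.2 j [ 0.4   0.22 -0.21 -0.   -1.14 -2.  ]
```

View pics/a3.png

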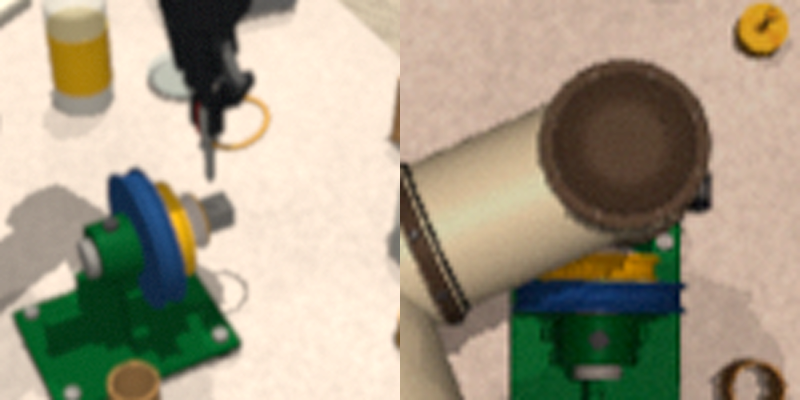

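The ring points to +x (away from the wheel) and the shank tip in the side crop is at (210,178), just up-left of the axle end at (217,205). The top camera is blocked by the arm. I'll measure the hole and shank more closely.

```bash
python3 - <<'E'
from h import *
d=pickle.load(open("d0.pkl","rb"));p1,z1,q1,_=pickle.load(open("d1.pkl","rb"))
t=d["top"][0];np.set_printoptions(linewidth=250)
print("top gray rows192-209 cols 260-279");print(cv2.cvtColor(t,cv2.COLOR_BGR2GRAY)[192:210,260:280])
s=d["side"][0];cs=d["side"][2];print("expect side",proj(cs,[530,53,142]),"shank tip",proj(cs,[528,52.4,177]),proj(cs,[528,52.4,215]))
print("side gray rows188-210 cols 240-262");print(cv2.cvtColor(s,cv2.COLOR_BGR2GRAY)[186:212,238:264])
P=cloud(cs,z1);m=(z1>0)&(P[...,2]>180)&(P[...,2]<214)&(np.hypot(P[...,0]-528,P[...,1]-52.4)<16)
b,g,r=[p1[...,i].astype(int) for i in range(3)];X=P[m];v,u=np.nonzero(m)
for k in np.unique(v):
    w=v==k;print(k,u[w].min(),u[w].max(),X[w].mean(0).round(1),cv2.cvtColor(p1,cv2.COLOR_BGR2GRAY)[k,244:256])
print("median",np.median(X,0))
E
```

```text
top gray rows192-209 cols 260-279
[[121 122 124 121 120 122 122 121 120 120 120 121 123 124 120 120 122 120 122 121]
 [120 118 121 121 122 125 124 119 117 118 121 119 125 125 122 122 122 121 121 121]
 [116 115 120 119 123 123 124 122 116 116 116 118 118 119 120 122 122 122 122 121]
 [117 117 119 120 123 121 113 110 108 110 108 108 111 107 112 116 118 119 123 121]
 [120 120 121 123 126 115 102 101 102 102 100  98  95  97 109 114 114 119 124 122]
 [117 117 120 122 123 116 101 102 101 102  99  97  98  96 113 115 118 120 123 123]
 [118 125 120 120 118 112 102 101 103  98  95  96  98  99 117 118 121 122 121 123]
 [123 123 122 121 120 114 100  98  87  78  73  86  96  99 117 121 122 122 121 124]
 [125 120 109 100 102  97  97  85  62  60  78  77  89  99 116 119 119 117 121 126]
 [123 120  88  72  72  72  90  73  62  72 108  87  83  98 113 120 116 119 121 124]
 [120 117  89  71  74  73  91  77  69  73 111  98  87  97 114 120 118 120 122 120]
 [119 120  88  73  73  74  93  95  80  73 100  92  91  98 117 121 121 120 120 118]
 [ 90  89  67  59  56  63  91 102  93  84  93  90  96  97  95  95  93 
[... 3520 characters left out ...]
 247 250 [529.   47.  206.8] [162 155 129  87  64  74 111 149 163 162 162 160]
181 247 250 [529.1  48.  202.9] [163 155 130  90  65  73 109 149 162 164 162 161]
182 247 250 [529.4  47.8 199.7] [162 155 130  91  65  73 109 149 163 162 162 161]
183 247 250 [529.7  48.4 195.8] [163 157 130  89  66  73 108 147 161 162 160 161]
184 247 250 [529.   47.3 193.8] [162 156 130  90  66  70 108 148 160 161 160 160]
185 247 250 [529.   47.3 190.6] [161 155 135  95  66  73 109 148 161 160 160 160]
186 247 250 [529.1  47.6 187.1] [160 158 143 107  77  83 119 151 161 160 159 160]
187 247 249 [527.6  47.4 184.6] [160 161 153 129 101 106 134 155 161 158 158 159]
median [529.02611218  47.49896488 197.16648272]
```

```bash
python3 - <<'E'
from h import *
d=pickle.load(open("d0.pkl","rb"));p1,z1,q1,_=pickle.load(open("d1.pkl","rb"))
ct,cs=d["top"][2],d["side"][2]
print("top hole",onz(ct,269.6,201.8,142),"side hole",onz(cs,248.5,197.1,142),"tri",tri(ct,(269.6,201.8),cs,(248.5,197.1)))
G=cv2.cvtColor(p1,cv2.COLOR_BGR2GRAY);print(G[185:206,245:253])
P=cloud(cs,z1);P0=cloud(cs,d["side"][1])
print("axle cloud now/then rows 196-200 (flat)");
for v in (196,197,199):print(P0[v,244:257].round(0).tolist())
E
```

```text
top hole [529.41091138  54.5494625  142.        ] side hole [532.50169895  55.07055139 142.        ] tri (array([530.50995918,  54.0676922 , 143.54615794]), np.float64(2.6319693230577426))
[[155 135  95  66  73 109 148 161]
 [158 143 107  77  83 119 151 161]
 [161 153 129 101 106 134 155 161]
 [163 160 147 131 134 150 159 160]
 [162 163 158 153 154 158 159 158]
 [160 160 159 160 158 159 156 154]
 [159 159 158 157 153 147 141 135]
 [158 154 149 143 133 121 112 103]
 [145 137 126 114 100  90  82  76]
 [117 103  92  83  75  71  71  70]
 [ 86  76  70  67  70  70  73  74]
 [ 72  66  64  65  65  67  71  74]
 [ 73  66  62  61  63  65  68  74]
 [ 79  70  67  64  66  66  70  72]
 [ 85  77  68  67  69  70  70  70]
 [ 90  81  69  67  68  68  68  65]
 [ 92  84  73  66  65  63  63  63]
 [ 93  87  76  67  62  61  62  60]
 [ 92  90  80  68  63  60  61  59]
 [ 93  92  81  70  63  60  61  63]
 [ 93  90  82  71  65  66  70  80]]
axle cloud now/then rows 196-200 (flat)
[[518.0, 52.0, 155.0], [526.0, 61.0, 144.0], [529.0, 62.0, 141.0], [531.0, 60.0, 143.0], [533.0, 59.0, 142.0], [538.0, 62.0, 137.0], [538.0, 58.0, 141.0], [539.0, 53.0, 145.0], [542.0, 54.0, 143.0], [544.0, 53.0, 142.0], [546.0, 52.0, 142.0], [549.0, 51.0, 142.0], [549.0, 47.0, 145.0]]
[[515.0, 46.0, 158.0], [519.0, 47.0, 155.0], [528.0, 61.0, 139.0], [531.0, 60.0, 139.0], [533.0, 59.0, 138.0], [537.0, 61.0, 135.0], [538.0, 58.0, 138.0], [538.0, 51.0, 143.0], [540.0, 51.0, 143.0], [542.0, 50.0, 142.0], [543.0, 45.0, 146.0], [547.0, 47.0, 142.0], [549.0, 46.0, 143.0]]
[[513.0, 42.0, 155.0], [518.0, 45.0, 151.0], [518.0, 41.0, 154.0], [525.0, 50.0, 143.0], [534.0, 61.0, 130.0], [537.0, 62.0, 127.0], [533.0, 47.0, 142.0], [534.0, 45.0, 144.0], [536.0, 44.0, 143.0], [537.0, 41.0, 145.0], [541.0, 41.0, 143.0], [543.0, 41.0, 143.0], [546.0, 42.0, 140.0]]
```

move_arm --moves '[{"gripper": -1, "xyz": [-0.1, 0.15, 1], "angular": [0, 0, 0]}, {"gripper": -1, "xyz": [-0.1, 0.15, 2], "angular": [0, 0, 0]}, {"gripper": -1, "xyz": [-0.1, 0.15, 3], "angular": [0, 0, 0]}, {"gripper": -1, "xyz": [-0.1, 0.15, 3.5], "angular": [0, 0, 0]}, {"gripper": -1, "xyz": [-0.1, 0.15, 4], "angular": [0, 0, 0]}, {"gripper": -1, "xyz": [-0.1, 0.15, 4.2], "angular": [0, 0, 0]}, {"gripper": -1, "xyz": [-0.1, 0.15, 4.2], "angular": [0, 0, 0]}]'

```text
clock: 7.72
position: [529.6, 54.6, 197.3]
ee_rot: [0.013, 1.0, -0.0, 0.0]
contact_force: [0.4, -0.6, -0.9]
gripper_width: 13.6
```

```bash
python3 g.py 529 53.8 162 -181.5; python3 - <<'E'
from bench import arm
from h import *
p,z=arm.get_image("side");cv2.imwrite("pics/a4.png",np.clip(cv2.resize(p[150:220,215:285],(560,560),interpolation=cv2.INTER_CUBIC)*1.5,0,255).astype(np.uint8))
E
```

```text
cm [ 0.06 -0.08  3.53] rot [-0.  0.  0.]
7.725 [529.6  54.6 197.3] toolx yaw 178.5 z [ 0. -0. -1.] F [ 0.4 -0.6 -0.9] w 13.6 j [ 0.41  0.26 -0.27  0.   -1.04 -2.  ]
```

View pics/a4.png

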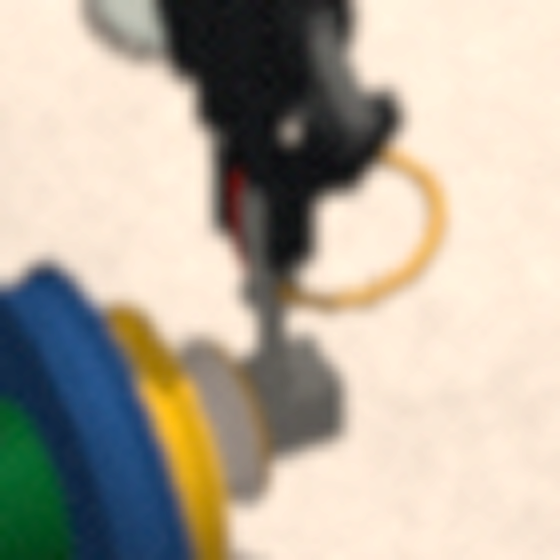

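The shank meets the flat near (270,355) in the crop, and the tip should be about 6 mm below the mouth with no contact force, so it has entered the hole. I'll push further in steps.

move_arm --moves '[{"gripper": -1, "xyz": [0, 0, 0.5], "angular": [0, 0, 0]}, {"gripper": -1, "xyz": [0, 0, 1], "angular": [0, 0, 0]}, {"gripper": -1, "xyz": [0, 0, 1], "angular": [0, 0, 0]}]'

```text
clock: 8.15
position: [529.1, 54.4, 186.7]
ee_rot: [0.013, 1.0, -0.0, -0.001]
contact_force: [-0.3, 0.6, -1.6]
gripper_width: 13.4
```

move_arm --moves '[{"gripper": -1, "xyz": [0, 0, 0.5], "angular": [0, 0, 0]}, {"gripper": -1, "xyz": [0, 0, 1], "angular": [0, 0, 0]}, {"gripper": -1, "xyz": [0, 0, 1], "angular": [0, 0, 0]}]'

```text
clock: 8.52
position: [529.1, 54.5, 176.7]
ee_rot: [0.013, 1.0, -0.0, -0.001]
contact_force: [-0.8, 0.1, -0.9]
gripper_width: 13.8
```

move_arm --moves '[{"gripper": -1, "xyz": [0, 0, 0.5], "angular": [0, 0, 0]}, {"gripper": -1, "xyz": [0, 0, 0.9], "angular": [0, 0, 0]}, {"gripper": -1, "xyz": [0, 0, 1.1], "angular": [0, 0, 0]}, {"gripper": -1, "xyz": [0, 0, 1.3], "angular": [0, 0, 0]}]'

```text
clock: 9.02
position: [529.5, 54.6, 164.2]
ee_rot: [0.013, 1.0, -0.0, 0.0]
contact_force: [0.1, -0.6, -1.7]
gripper_width: 13.6
```

move_arm --moves '[{"gripper": -1, "xyz": [0, 0, 0.1], "angular": [0, 0, 0]}, {"gripper": -1, "xyz": [0, 0, 0.2], "angular": [0, 0, 0]}, {"gripper": -1, "xyz": [0, 0, 0.3], "angular": [0, 0, 0]}]'

```text
clock: 9.4
position: [529.6, 54.6, 161.9]
ee_rot: [0.013, 1.0, -0.0, 0.0]
contact_force: [-3.0, 0.9, 5.9]
gripper_width: 14.2
```

```bash
python3 g.py 529 53.8 162 -181.5; python3 - <<'E'
from bench import arm
from h import *
p,z=arm.get_image("side");cv2.imwrite("pics/a5.png",np.clip(cv2.resize(p[150:220,215:285],(560,560),interpolation=cv2.INTER_CUBIC)*1.5,0,255).astype(np.uint8))
E
```

```text
cm [ 0.06 -0.08 -0.01] rot [-0.  0.  0.]
9.4 [529.6  54.6 161.9] toolx yaw 178.5 z [ 0. -0. -1.] F [-3.   0.9  5.9] w 14.2 j [ 0.41  0.29 -0.32  0.   -0.96 -2.  ]
```

View pics/a5.png

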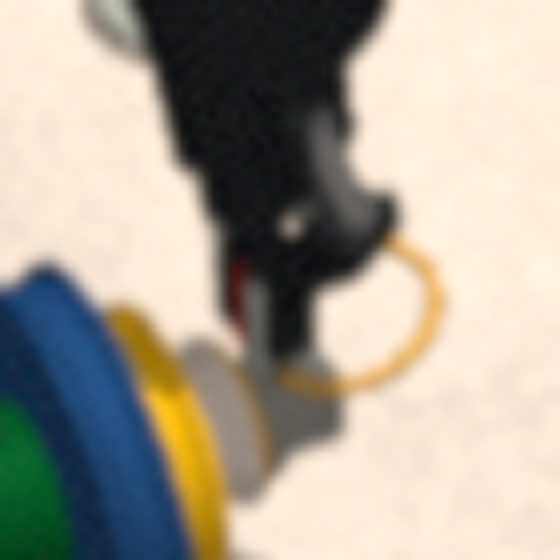

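The shoulder is seated (contact about 6 N at the expected height), and the ring lies open over the axle's free end. I'm holding briefly, then opening partway and rising.

move_arm --moves '[{"gripper": -1, "xyz": [0, 0, 0], "angular": [0, 0, 0]}, {"gripper": -1, "xyz": [0, 0, -0.05], "angular": [0, 0, 0]}, {"gripper": 0.1, "xyz": [0, 0, -0.1], "angular": [0, 0, 0]}, {"gripper": 0.1, "xyz": [0, 0, -0.1], "angular": [0, 0, 0]}, {"gripper": 0.1, "xyz": [0, 0, -0.1], "angular": [0, 0, 0]}, {"gripper": 0.1, "xyz": [0, 0, -0.1], "angular": [0, 0, 0]}, {"gripper": 0.1, "xyz": [0, 0, -1.5], "angular": [0, 0, 0]}, {"gripper": 0.1, "xyz": [0, 0, -4], "angular": [0, 0, 0]}, {"gripper": 0.1, "xyz": [0, 0, -8], "angular": [0, 0, 0]}, {"gripper": 0.1, "xyz": [0, 0, -8], "angular": [0, 0, 0]}]'

```text
clock: 10.7
position: [531.7, 55.1, 246.0]
ee_rot: [0.013, 1.0, 0.001, 0.004]
contact_force: [-0.0, 0.2, -0.3]
gripper_width: 46.7
```

```bash
python3 g.py 620 54 240 178.5 45; python3 - <<'E'
from bench import arm
from h import *
p,z=arm.get_image("side");np.savez("s6.npz",p=p,z=z);cv2.imwrite("pics/a6.png",np.clip(cv2.resize(p[150:220,215:285],(560,560),interpolation=cv2.INTER_CUBIC)*1.5,0,255).astype(np.uint8))
E
```

```text
cm [-8.82  0.11  0.68] rot [0.023 0.794 0.001]
10.7 [531.7  55.1 246. ] toolx yaw 178.5 z [ 0.009  0.002 -1.   ] F [-0.   0.2 -0.3] w 46.7 j [ 0.41  0.22 -0.2   0.   -1.15 -2.  ]
```

View pics/a6.png

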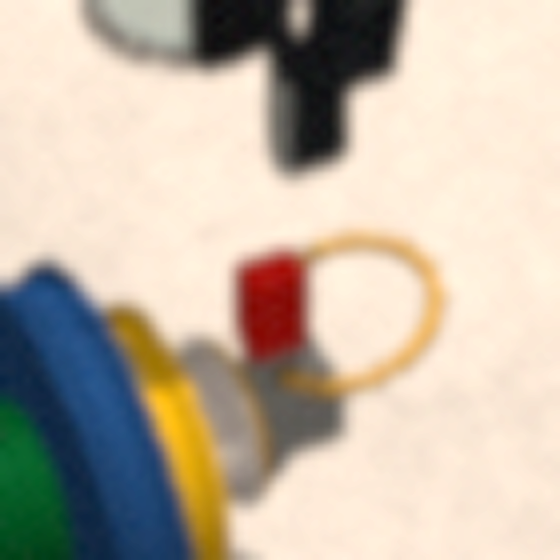

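The pin stands upright with its red head at (272,305), and the ring lies open to the right, over the axle's end. Next I'll move out and tilt the tool 45°.

move_arm --moves '[{"gripper": 0.1, "xyz": [-3, 0, 0], "angular": [0.004, 0.1, 0]}, {"gripper": 0.1, "xyz": [-6, 0, 0], "angular": [0.008, 0.2, 0]}, {"gripper": 0.1, "xyz": [-8.8, 0, 0.5], "angular": [0.012, 0.32, 0]}, {"gripper": 0.1, "xyz": [-8.8, 0, 0.5], "angular": [0.015, 0.45, 0]}, {"gripper": 0.1, "xyz": [-8.8, 0, 0.5], "angular": [0.02, 0.58, 0]}, {"gripper": 0.1, "xyz": [-8.8, 0, 0.5], "angular": [0.02, 0.7, 0]}, {"gripper": 0.1, "xyz": [-8.8, 0, 0.5], "angular": [0.023, 0.79, 0]}, {"gripper": 0.1, "xyz": [-8.8, 0, 0.5], "angular": [0.023, 0.79, 0]}, {"gripper": 0.1, "xyz": [-8.8, 0, 0.5], "angular": [0.023, 0.79, 0]}]'

```text
clock: 11.88
position: [617.4, 52.2, 236.4]
ee_rot: [0.012, 0.923, -0.006, -0.384]
contact_force: [-0.9, 1.7, 1.7]
gripper_width: 46.8
```

```bash
for t in "575 54.5 170" "570 54.5 155" "562 54.5 138" "550 54.5 122" "540 54.5 113" "536 54.5 111"; do python3 g.py $t 178.5 45; done | awk 'NR%2==1||NR==2'; python3 - <<'E'
from bench import arm
from h import *
p,z=arm.get_image("side");q,_=arm.get_image("top")
c=arm.get_calibration("side");o=np.load("s6.npz")["p"].astype(int)
v,u=np.nonzero((o[...,2]>90)&(o[...,1]<70)&(o[...,0]<70)&(np.hypot(*(np.mgrid[:384,:512]-np.array([187,249])[:,None,None]))<15));print("head px",u.mean(),v.mean(),onz(c,u.mean(),v.mean(),176))
a=cv2.resize(p[120:240,200:320],(400,400),interpolation=cv2.INTER_CUBIC);b=cv2.resize(q[140:240,220:320],(400,400),interpolation=cv2.INTER_CUBIC)
cv2.imwrite("pics/a7.png",np.clip(np.hstack([a,b])*1.5,0,255).astype(np.uint8))
E
```

```text
cm [-1.72  0.3   7.68] rot [-0.003 -0.004 -0.001]
11.875 [617.4  52.2 236.4] toolx yaw 177.8 z [-0.71  -0.002 -0.704] F [-0.9  1.7  1.7] w 46.8 j [ 0.25  0.8   0.63 -0.21 -2.16 -1.9 ]
cm [-2.44  0.32  9.1 ] rot [-0.003 -0.004 -0.001]
cm [-3.08  0.34 10.86] rot [-0.003 -0.004 -0.001]
cm [-3.37  0.35 12.84] rot [-0.003 -0.004 -0.001]
cm [-3.3   0.36 14.18] rot [-0.003 -0.004 -0.001]
cm [-3.16  0.35 14.61] rot [-0.003 -0.004 -0.001]
head px 248.47457627118644 186.01694915254237 [534.58237785  58.28975796 176.        ]
```

View pics/a7.png

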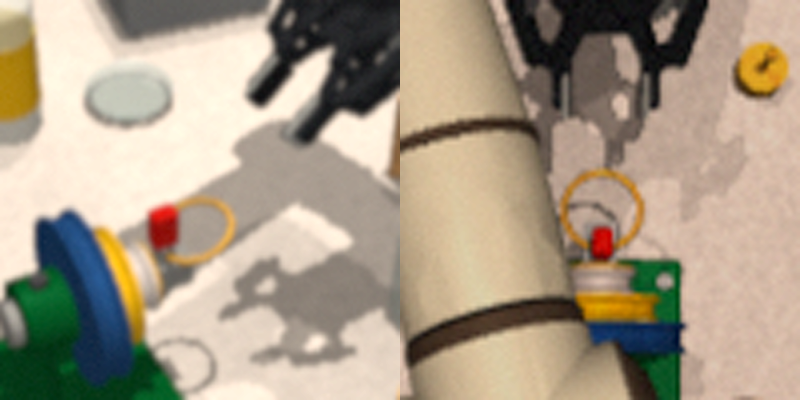

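The side crop shows the tilted fingers up and right of the ring. In the top crop they straddle the ring's centre line: fingers at columns 563 and 651, ring centre at 602. I'm driving the arc step by step.

move_arm --moves '[{"gripper": 0.1, "xyz": [-0.6, 0.2, 2.5], "angular": [0, 0, 0]}, {"gripper": 0.1, "xyz": [-1.2, 0.3, 5], "angular": [0, 0, 0]}, {"gripper": 0.1, "xyz": [-1.7, 0.3, 7.7], "angular": [0, 0, 0]}, {"gripper": 0.1, "xyz": [-2.4, 0.3, 9.1], "angular": [0, 0, 0]}, {"gripper": 0.1, "xyz": [-2.8, 0.3, 10], "angular": [0, 0, 0]}, {"gripper": 0.1, "xyz": [-3.1, 0.3, 10.9], "angular": [0, 0, 0]}, {"gripper": 0.1, "xyz": [-3.1, 0.3, 10.9], "angular": [0, 0, 0]}]'

```text
clock: 12.85
position: [561.2, 54.3, 137.1]
ee_rot: [0.012, 0.922, -0.006, -0.386]
contact_force: [0.5, -0.3, -0.1]
gripper_width: 47.0
```

```bash
for t in "550 54.5 122" "540 54.5 113" "536 54.5 111"; do python3 g.py $t 178.5 45; done | awk 'NR%2==1||NR==2'; python3 - <<'E'
from bench import arm
from h import *
p,z=arm.get_image("side");q,_=arm.get_image("top")
a=cv2.resize(p[150:230,210:290],(400,400),interpolation=cv2.INTER_CUBIC);b=cv2.resize(q[160:240,230:310],(400,400),interpolation=cv2.INTER_CUBIC)
cv2.imwrite("pics/a8.png",np.clip(np.hstack([a,b])*1.5,0,255).astype(np.uint8))
E
```

```text
cm [-0.29  0.03  1.86] rot [-0.002 -0.007 -0.001]
12.85 [561.2  54.3 137.1] toolx yaw 177.8 z [-0.712 -0.002 -0.702] F [ 0.5 -0.3 -0.1] w 47.0 j [ 0.27  0.78  0.31 -0.2  -1.88 -1.85]
cm [-0.23  0.03  3.2 ] rot [-0.002 -0.007 -0.001]
cm [-0.09  0.03  3.63] rot [-0.002 -0.007 -0.001]
```

View pics/a8.png

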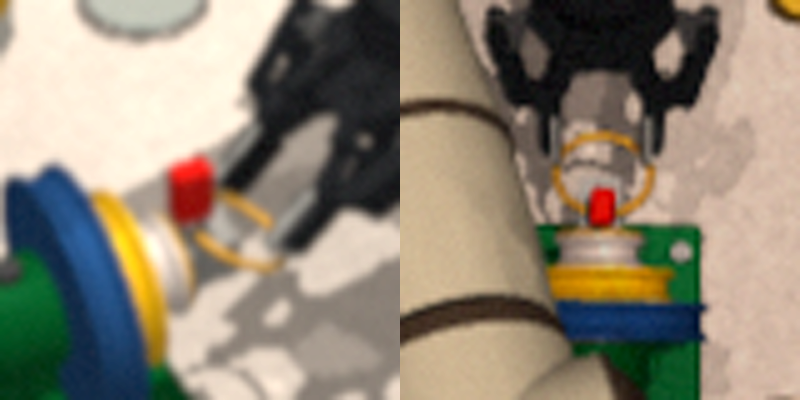

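The ring is being carried down: in the top crop it is foreshortened, spanning rows 133–217, with both pads on its sides, and the head is still upright. Continuing the arc with the fingers slightly narrower.

move_arm --moves '[{"gripper": 0.0, "xyz": [-0.2, 0, 0.6], "angular": [0, 0, 0]}, {"gripper": 0.0, "xyz": [-0.3, 0, 1.2], "angular": [0, 0, 0]}, {"gripper": 0.0, "xyz": [-0.3, 0, 1.9], "angular": [0, 0, 0]}, {"gripper": 0.0, "xyz": [-0.3, 0, 2.5], "angular": [0, 0, 0]}, {"gripper": 0.0, "xyz": [-0.2, 0, 3.2], "angular": [0, 0, 0]}, {"gripper": 0.0, "xyz": [-0.2, 0, 3.2], "angular": [0, 0, 0]}]'

```text
clock: 13.7
position: [540.0, 54.0, 113.3]
ee_rot: [0.012, 0.923, -0.006, -0.385]
contact_force: [-0.9, -0.1, 0.1]
gripper_width: 42.9
```

```bash
for t in "540 54.5 113" "536 54.5 111"; do python3 g.py $t 178.5 45; done | awk 'NR%2==1||NR==2'; python3 - <<'E'
from bench import arm
from h import *
p,z=arm.get_image("side");q,_=arm.get_image("top")
a=cv2.resize(p[150:230,210:290],(400,400),interpolation=cv2.INTER_CUBIC);b=cv2.resize(q[160:240,230:310],(400,400),interpolation=cv2.INTER_CUBIC)
cv2.imwrite("pics/a9.png",np.clip(np.hstack([a,b])*1.5,0,255).astype(np.uint8))
E
```

```text
cm [-0.03  0.05  0.02] rot [-0.002 -0.006 -0.001]
13.7 [540.   54.  113.3] toolx yaw 177.8 z [-0.711 -0.002 -0.703] F [-0.9 -0.1  0.1] w 42.9 j [ 0.28  0.77  0.23 -0.2  -1.8  -1.84]
cm [0.11 0.04 0.45] rot [-0.002 -0.006 -0.001]
```

View pics/a9.png

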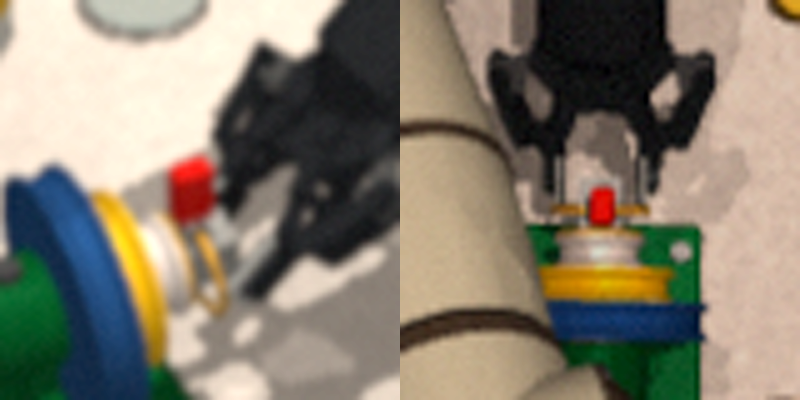

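The ring now stands nearly edge-on in the top crop (row 210) and narrow under the axle in the side crop, and the pin is upright. I'll nudge it 3 mm further and then back off.

move_arm --moves '[{"gripper": 0.0, "xyz": [0.1, 0, 0.1], "angular": [0, 0, 0]}, {"gripper": 0.0, "xyz": [0.2, 0, 0.2], "angular": [0, 0, 0]}, {"gripper": 0.0, "xyz": [0.2, 0, 0.2], "angular": [0, 0, 0]}, {"gripper": 0.0, "xyz": [0.2, 0, 0.2], "angular": [0, 0, 0]}]'

```text
clock: 14.3
position: [537.8, 54.2, 113.6]
ee_rot: [0.012, 0.923, -0.006, -0.385]
contact_force: [1.4, -0.0, -0.4]
gripper_width: 42.7
```

```bash
python3 g.py 600 54 175 178.5 45
```

```text
cm [-0.01 -0.04 -8.74] rot [-0.002 -0.005 -0.001]
14.3 [537.8  54.2 113.6] toolx yaw 177.8 z [-0.71  -0.002 -0.704] F [ 1.4 -0.  -0.4] w 42.7 j [ 0.28  0.76  0.22 -0.2  -1.79 -1.84]
```

move_arm --moves '[{"gripper": 0.0, "xyz": [0, 0, -0.5], "angular": [0, 0, 0]}, {"gripper": 0.0, "xyz": [0, 0, -2], "angular": [0, 0, 0]}, {"gripper": 0.0, "xyz": [0, 0, -5], "angular": [0, 0, 0]}, {"gripper": 0.0, "xyz": [0, 0, -9], "angular": [0, 0, 0]}, {"gripper": 0.0, "xyz": [0, 0, -14], "angular": [0, 0, 0]}, {"gripper": 0.0, "xyz": [0, 0, -14], "angular": [0, 0, 0]}, {"gripper": 0.0, "xyz": [0, 0, -14], "angular": [0, 0, 0]}]'

```text
clock: 15.18
position: [636.7, 54.5, 211.4]
ee_rot: [0.012, 0.922, -0.006, -0.386]
contact_force: [1.3, 1.0, -0.4]
gripper_width: 42.5
```

```bash
python3 g.py 600 54 175 178.5 45; python3 - <<'E'
from bench import arm
from h import *
I={n:arm.get_image(n) for n in("side","top")};C={n:arm.get_calibration(n) for n in I};pickle.dump((I,C),open("d9.pkl","wb"))
p,z=I["side"];P=cloud(C["side"],z);b,g,r=[p[...,i].astype(int) for i in range(3)]
m=(z>0)&(r>b+35)&(r>1.15*g)&(g>b+10)&(P[...,0]>505)&(P[...,0]<600)&(P[...,2]>85)&(P[...,2]<160)&(abs(P[...,1]-54)<45)
v,u=np.nonzero(m)
for k in np.unique(v):print(k,[(int(c),*P[k,c].round(0).astype(int).tolist()) for c in u[v==k]])
# expected pixels of ring points, hinge (530.5,54.5,151)
for th in(0,.25,.5):
    print(th,[proj(C["side"],[530.5+s*np.sin(th),54.5+y,151-s*np.cos(th)]).round(1).tolist() for s,y in((56,0),(27,29),(27,-29),(47,-20.5),(47,20.5))])
    print("  top",[proj(C["top"],[530.5+s*np.sin(th),54.5+y,151-s*np.cos(th)]).round(1).tolist() for s,y in((27,29),(27,-29))])
red=(r>90)&(g<70)&(b<70);red[:,:225]=0;red[:,275:]=0;red[:165]=0;red[205:]=0
v,u=np.nonzero(red);print("head",len(u),u.mean(),v.mean(),"rect",cv2.minAreaRect(np.c_[u,v].astype(np.float32)))
q=I["top"][0].astype(int);m=(q[...,2]>q[...,0]+35)&(q[...,1]>q[...,0]+10);m[:195]=0;m[206:]=0;m[:,:245]=0;m[:,290:]=0
v,u=np.nonzero(m)
for k in np.unique(v):print("top",k,u[v==k].tolist())
E
```

```text
cm [-0.02 -0.04  5.17] rot [-0.002 -0.007 -0.001]
15.175 [636.7  54.5 211.4] toolx yaw 177.8 z [-0.712 -0.002 -0.702] F [ 1.3  1.  -0.4] w 42.5 j [ 0.25  0.86  0.67 -0.21 -2.15 -1.89]
192 [(243, 529, 77, 143)]
193 [(242, 519, 63, 156), (243, 529, 78, 138)]
194 [(237, 511, 76, 145), (243, 519, 59, 156), (244, 533, 81, 130)]
195 [(237, 506, 65, 154), (243, 517, 54, 157), (244, 519, 53, 157), (245, 524, 57, 152)]
196 [(238, 505, 58, 156), (244, 518, 52, 155), (245, 524, 58, 147), (249, 530, 47, 154), (250, 531, 44, 156)]
197 [(244, 517, 49, 155), (245, 519, 47, 155), (246, 524, 51, 150), (249, 528, 43, 155), (250, 529, 41, 156), (251, 535, 46, 149)]
198 [(245, 517, 45, 155), (246, 523, 50, 147), (249, 530, 48, 146), (250, 529, 40, 153), (251, 531, 40, 153), (252, 538, 48, 142)]
199 [(245, 515, 41, 155), (246, 518, 40, 156), (250, 529, 40, 150), (251, 530, 37, 152), (252, 536, 43, 144)]
200 [(246, 518, 41, 151), (247, 523, 45, 145), (250, 526, 36, 152), (251, 529, 35, 151), (252, 532, 36, 149)]
201 [(246, 517, 39, 150), (247, 522, 43, 144), (250, 530, 43, 140), (251, 528, 34, 149), (252,
[... 1494 characters left out ...]
3 187.81632653061226 rect ((247.5, 188.0), (12.0, 9.0), 90.0)
top 195 [245, 246, 247, 248, 249, 250, 251]
top 196 [245, 246, 247, 248, 249, 250, 251]
top 197 [245, 246, 247, 248, 249, 250, 251]
top 198 [245, 246, 247, 248, 249, 250, 251, 252]
top 199 [245, 246, 247, 248, 249, 250, 251]
top 200 [245, 246, 247, 248, 249, 250, 251, 252]
top 201 [245, 246, 247, 248, 249, 250, 251, 252, 262, 263, 264, 265, 266, 267, 273, 274, 275, 276, 277, 278, 279]
top 202 [245, 246, 247, 248, 249, 250, 251, 252, 262, 263, 264, 265, 266, 267, 273, 274, 275, 276, 277, 278, 279, 280]
top 203 [245, 246, 247, 248, 249, 250, 252, 263, 276, 277, 278, 279]
top 204 [245]
top 205 [265, 267, 268, 269, 270, 271, 272, 273]
```

```bash
python3 - <<'E'
from bench import arm
from h import *
I,C=pickle.load(open("d9.pkl","rb"));D0=pickle.load(open("d0.pkl","rb"))
for n in I:
    p,z=I[n];P=cloud(C[n],z);b,g,r=[p[...,i].astype(int) for i in range(3)]
    m=(r>90)&(g<70)&(b<70)&(abs(P[...,0]-530)<25)&(abs(P[...,1]-54)<25)&(P[...,2]>140)
    X=P[m];print(n,m.sum(),"z pct",np.percentile(X[:,2],[2,10,50,90,98]).round(1),X.mean(0).round(1))
    v,u=np.nonzero(m)
    if n=="side":
        for k in np.unique(v):print(k,u[v==k].mean().round(1),end="; ")
    print("head top expected px",proj(C[n],[530.5,54.5,190]).round(1),"bottom",proj(C[n],[530.5,54.5,156]).round(1))
d=cv2.absdiff(I["side"][0],D0["side"][0]).max(2);print("changed px plain pin area",(d[285:325,325:360]>40).sum())
s=arm.read_state();print(s["contact_force"].round(1),s["joint_vel"].round(3))
arm.job_done()
E
```

```text
side 95 z pct [161.5 165.7 182.1 191.5 192.7] [528.9  49.1 180.1]
182 249.0; 183 248.0; 184 248.0; 185 248.0; 186 248.0; 187 248.0; 188 247.5; 189 248.5; 190 248.5; 191 249.0; 192 248.2; 193 248.5; 194 247.5; head top expected px [247.7 183.2] bottom [247.8 193.4]
top 46 z pct [140.4 143.1 188.3 192.2 193.2] [529.8  53.5 176.8]
head top expected px [270.  200.2] bottom [269.7 201.1]
changed px plain pin area 0
[-0.3 -0.1 -0.2] [-0.    -0.002  0.     0.005 -0.004 -0.   ]
the job is handed in; nothing more can be done
```

The linchpin is fully home in the axle's hole with its ring shut round the axle, and I handed the job in at about 15 s on the robot's clock. No verdict is reported.

I gripped the pin by its red grip, lifted it out of the block and turned it so the ring opened over the axle's free end. I then lowered it until the shoulder seated (about 6 N at the expected height). After letting go, I tilted the tool 45° and swung the ring down with both fingers straddling the axle. Then I backed the gripper well clear.

**Last checks:**
- **Pin height:** the top of the head measured about 190–193 mm, against 190 mm expected when home.
- **Upright:** the head is vertical in the side view.
- **Ring:** the wire is vertical below the hinge at x ≈ 529–531 mm, so the ring is about 0 to 0.1 rad from shut. The top view agrees.
- **Plain pin:** no pixels changed around it.
- **Robot:** the arm was at rest and clear of the pin, with only noise on the force reading.

**Less certain:**
- The two cameras disagreed by 2–3 mm on where the hole is. The pin went in without sideways force, so this did not matter.
- I did not measure the other bystanders individually at the end, but nothing came near them.

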